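# Present the slotted size plate at the end of its ledge

### The job

Two thin plates lie on the low ledge. With the fingertips only, push the plate that has a slot through its middle back flat against the raised strip along the ledge's rear edge, and along the ledge until about a third of its length sticks out past the end that it lies nearer to, so that someone can take it by its edge. Only slide it, never lift it, and leave the plain plate and the other things where they are.

Things in the scene. Friction and masses are not known exactly. Their poses are not given: they have to be found in the camera images.
- ledge: Grey ledge fixed to the worktop, slightly turned: 140 mm deep (its x, pointing to the rear) by 440 mm long (its y; ends at +220 and -220 mm), flat top 45 mm above its origin (centre of its underside). A dark steel strip, 10 mm thick, 14 mm high, stands on the top along the whole rear edge, front face at x = +60 mm. Front and ends are open. The worktop's own 82 mm black fence is 55 mm or more before it.
- slotted_plate: Plate to push: loose, aluminium, 92 (x) by 120 (y, about along the ledge) by 8 mm, about 0.24 kg, slot 16 by 64 mm through its middle. Origin: centre of underside. Lies wholly on either half of the ledge, askew, 8 to 22 mm off the strip, 75 mm or more from the plain plate. Against the strip its origin is at ledge x = +14 mm; with a third (40 mm) out, at ledge y = +200 or -200 mm.
- plain_plate: Bystander: loose aluminium plate of the same size, 92 by 120 by 8 mm, without a slot, on the other half of the ledge. Origin: centre of its underside. Leave it alone.
- star_knob: Bystander: loose black star knob, 41 mm across, 32 mm high, standing on the worktop to the right of the ledge. Origin: centre of its underside.
- label_box: Bystander: loose small cream carton, 62 by 92 by 35 mm, on the worktop farther right. Origin: centre of its underside.
- tape_roll: Bystander: loose roll of brown packing tape, 108 mm across, 48 mm high, on the worktop to the left of the ledge. Origin: centre of its underside.
Mind the look-alikes: they are no part of the job. What is shaped like the slotted_plate but black is not meant.

How it is judged:
At the end, for the whole second after the job is handed in: The slotted plate lies flat on the ledge with its long rear edge against the strip (within 5 mm, and within 4 degrees of parallel) and 28 to 52 mm of its 120 mm length sticking out past the nearer end of the ledge, at rest; the plain plate is within 15 mm of where it was (x of slotted_plate in the frame of ledge between 0.009 and 0.02 m and angle between the y axis of slotted_plate and the y axis of ledge, either way round below 0.07 rad and angle between slotted_plate's own z axis and vertical below 0.05 rad and z of slotted_plate in the frame of ledge between 0.042 and 0.049 m and linear speed of slotted_plate below 0.01 m/s and distance of plain_plate from where it was at the start of the episode below 0.015 m and (y of slotted_plate in the frame of ledge between 0.188 and 0.212 m or y of slotted_plate in the frame of ledge between -0.212 and -0.188 m)); the robot touches nothing.
It fails at once if the slotted plate is lifted or tipped (height (world z) of slotted_plate above 0.057 m or angle between slotted_plate's own z axis and vertical above 0.2 rad).
It fails at once if the slotted plate falls off the ledge (height (world z) of slotted_plate below 0.03 m).
It fails at once if the plain plate is shifted or lifted (distance of plain_plate from where it was at the start of the episode above 0.015 m).
It fails at once if the star knob, the cream carton or the tape roll is moved (distance of any of star_knob, label_box, tape_roll from where it was at the start of the episode above 0.02 m).
It also fails if it takes over 56 s, if anything falls off the work surface, if the arm or the gripper's body presses on something with over 40 N, if the wrist force passes 120 N, or if a joint passes its speed limit or range.

### The arm

A 7-joint arm with a two-finger parallel gripper is mounted at the origin on a cart in front of the work surface, level with it; the furniture and walls round the work are solid. World frame = base frame: x ahead of the robot, y to its left, z up, the work surface at z = 0. Lengths are in m, angles in rad, forces in N, time in s.
With the tool pointing down it reaches from about 0.35 to 0.9 m from the base axis. Payload 8.1 kg.
Tool frame: the origin (TCP) lies at the very end of the fingers, on their centre line; the grasp point (between the pads) lies 19 mm behind it; y points along the fingers, x is the direction in which the jaws open and shut, and the axes are right-handed (so a half turn about y gives the same grasp; the last joint's range is limited). The gripper opens to 85 mm and grips with 20 to 120 N. Pads are 22 mm wide; open, the fingers measure 114 mm over their backs; the gripper's body (76 mm by 85 mm) begins 54 mm behind the grasp point. The pads swing forward as they close: fully open they stand 13 mm farther back than shut.
Start: joints at [-1.204, 0.434, 0.025, 1.573, -0.012, 1.134, -0.075], TCP at [0.283, 0.557, 0.231] pointing down, gripper open.
Joint ranges: [-2.62, 2.62], [-0.44, 2.09], [-1.27, 1.32], [0.08, 2.57], [-1.32, 4.46], [0.12, 2], [-2.74, 2.74]. Speed limits (rad/s): [2.22, 2.22, 3.01, 3.01, 3.14, 3.14, 3.14].

### API

Orientations are given as a rotation vector (axis times angle).
In Python, from cell import manip, imaging gives the robot as it stands.
- The arm moves only by the tool arm_command, never from a script. Its arguments are lists of equal length, an entry for each row: "xyz": the shift along the world's x, y, z in cm, a list of three; "spin": the turn about the world's z in rad; "jaw": the opening in per cent of the stroke, from 0 (shut) to 100 (fully open). A call has 1 to 12 rows; each row shifts and turns the commanded pose from where the row before left it; what a row does not reach is not made up. A row lasts 1/8 s, in which the tool goes at most 62.5 mm and 10.7 degrees, less where a joint would pass 70% of its speed; a pose out of reach is approached as far as the arm can. A call with a gripper value outside its range is refused whole. The fingers move at their own pace and stop on an object; "newtons" is the grip in N (left out, the last holds). Time passes only in rows, so rows that do not move let the fingers close. It gives the time, the measured TCP pose, the force and the opening at its end, in the units of the state.
- manip.get_obs(): the state, without advancing time (a new reading comes with each control period).
- imaging.grab_frame(name): name is "scene" or "top"; returns (picture, depth): 480x640x3 uint8, red, green, blue; 480x640 float32, m along the optical axis (not along the pixel's ray), 0 where there is no reading.
- imaging.camera_info(name): a dict with "fovy" (degrees; the focal length in pixels is half the picture's height over the tangent of half this angle, whatever the lens; pixels are square), "cx", "cy" (the principal point, pixels), "k1" (the pictures are not rectified: a ray, as slopes to the right and down, at radius r is drawn at 1 + k1 r^2 times it, then the intrinsics apply), "position" and "rotation" of the camera in the world. Camera axes: x right, y up, looking along -z (the intrinsics and any distortion apply to the point x, -y, -z); pixel columns grow to the right and rows downward; lengths in m; the calibration is good to about 2 mm. A picture is of the moment at which its call begins. camera_info takes no time and is no camera call.
- manip.close_job(): hands the job in, once; it reports no verdict.
The state is a dict: "time": time; "joints": joint angles; "qd": joint speeds; "tau": joint torques, N m; "eef_pos": TCP position; "orientation": TCP orientation; "ft_force": force on the tool from outside, world axes, zero at the start; "moment": the same for the moment, N m; "opening": opening from 0.0 (shut) to 1.0 (fully open).
Only numpy, scipy, OpenCV 4.12 (cv2) and the standard library are available. Lean on these libraries where they do the work, as an engineer would, in place of code of your own. Each camera call takes 0.05 s, during which the arm holds its last target. There are 200 camera calls.

## Working session

There is one attempt and no reset: what is moved stays moved. The work goes in short steps, Python scripts to look and compute and a tool call to move; the robot and the scene stay as the last step left them, time stands still between calls to the robot, and variables do not carry over. Pictures are saved under pics/ and viewed, on a budget of 10 in all, crops included, one or two more only if the job needs it, and the job is handed in when it is done.

Besides the shell and the picture viewer there is one more tool, called after ">>>" in YAML: its name, and indented under it one key for each argument. arm_command: Moves the arm, as the interface text tells. Its arguments: {"type":"object","properties":{"xyz":{"type":"array"},"spin":{"type":"array"},"jaw":{"type":"array"},"newtons":{"type":"number"}},"required":["xyz","spin","jaw"]}

```bash
mkdir -p pics
cat > h.py <<'E'
import numpy as np, cv2
from cell import manip, imaging
def grab(n):
    p,d=imaging.grab_frame(n); return p,d,imaging.camera_info(n)
def save(p,f): cv2.imwrite('pics/'+f,cv2.cvtColor(p,cv2.COLOR_RGB2BGR))
def K(c):
    f=240/np.tan(np.radians(c['fovy'])/2); return np.array([[f,0,c['cx']],[0,f,c['cy']],[0,0,1.]])
def rays(c,uv):
    uv=np.asarray(uv,float).reshape(-1,1,2)
    s=cv2.undistortPoints(uv,K(c),np.array([c['k1'],0,0,0,0.])).reshape(-1,2)
    R=np.array(c['rotation']).reshape(3,3)
    return np.c_[s[:,0],-s[:,1],-np.ones(len(s))]@R.T, np.array(c['position'])
def on_z(c,uv,z):
    r,p=rays(c,uv); return p+r*((z-p[2])/r[:,2])[:,None]
def by_depth(c,uv,d):
    r,p=rays(c,uv); return p+r*np.asarray([d[int(v),int(u)] for u,v in uv])[:,None]
E
python3 - <<'E'
from h import *
for n in('scene','top'):
    p,d,c=grab(n); save(p,n+'1.png'); np.savez(n+'1.npz',p=p,d=d); print(n,c)
print(manip.get_obs())
E
```

```text
scene {'fovy': 47.36252315865355, 'cx': 315.1438941811729, 'cy': 239.70081909828258, 'k1': -0.1475157409238682, 'position': array([-0.3608118 , -0.68838268,  1.079106  ]), 'rotation': array([ 0.73815184, -0.37090402, -0.93394127])}
top {'fovy': 49.86201445901895, 'cx': 321.85457230594807, 'cy': 246.23032694645215, 'k1': -0.11242889641767435, 'position': array([ 0.2079805 , -0.0747089 ,  1.67792431]), 'rotation': array([ 0.12574394, -0.12275165, -1.53946929])}
{'time': 0.1, 'joints': array([-1.20360775,  0.43515553,  0.02497062,  1.57401583, -0.01161198,
        1.13398301, -0.07511293]), 'qd': array([ 3.97561961e-04, -4.28213813e-03,  1.12923997e-03, -3.21512941e-03,
        2.68946735e-05,  4.86731206e-04,  6.35128681e-04]), 'tau': array([ 2.36159707e-03, -6.71750808e+01,  1.02769196e+00, -3.16901386e+01,
        1.56863267e-02,  7.31354405e-03,  3.61008154e-05]), 'eef_pos': array([0.2827727 , 0.55686442, 0.23059925]), 'orientation': array([-1.39643322, -0.85569101,  0.85756115]), 'ft_force': array([ 0.80033387, -0.01800724,  0.16518938]), 'moment': array([-0.00464955,  0.00195752,  0.0078869 ]), 'opening': 1.0016239369642732}
```

View pics/scene1.png

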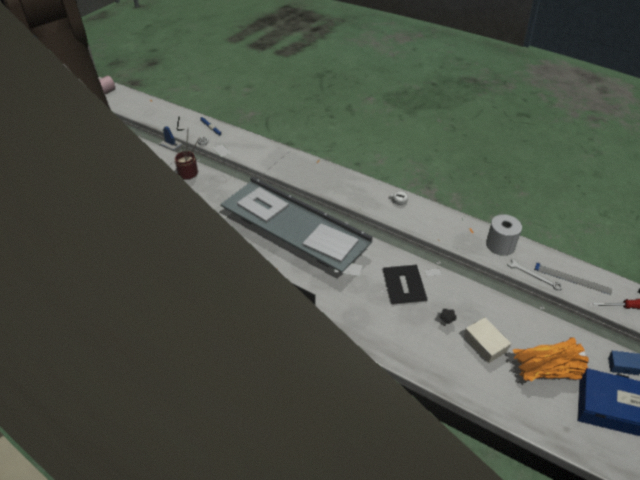

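View pics/top1.png

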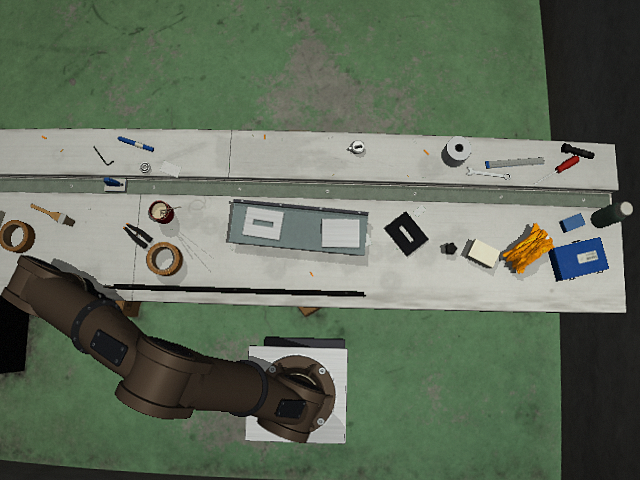

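The scene image has the slotted aluminium plate at (262,203) and the plain plate at (330,242). In the top image, these could be mistaken for the target:
- slotted aluminium plate at (263,222), on the left (+y) half of the ledge: my choice
- plain plate at (342,233)
- black slotted plate at (405,233), on the worktop: a decoy

One close crop will confirm the choice.

```bash
sed -i "s/R=np.array(c\['rotation'\]).reshape(3,3)/R=cv2.Rodrigues(np.array(c['rotation'],float))[0]/" h.py
python3 - <<'E'
from h import *
p=np.load('top1.npz')['p']
save(cv2.resize(p[190:265,220:380],None,fx=5,fy=5,interpolation=cv2.INTER_CUBIC),'crop1.png')
d=np.load('top1.npz')['d']; c=imaging.camera_info('top')
print(by_depth(c,[(263,211),(341,245),(290,235),(200,260),(405,225)],d))
E
```

```text
[[ 0.57865385  0.1255317   0.05036853]
 [ 0.47348106 -0.128805    0.05525041]
 [ 0.50265626  0.03529605  0.04783997]
 [ 0.41968278  0.33306391 -0.00138539]
 [ 0.5542906  -0.34084747  0.00723366]]
```

View pics/crop1.png

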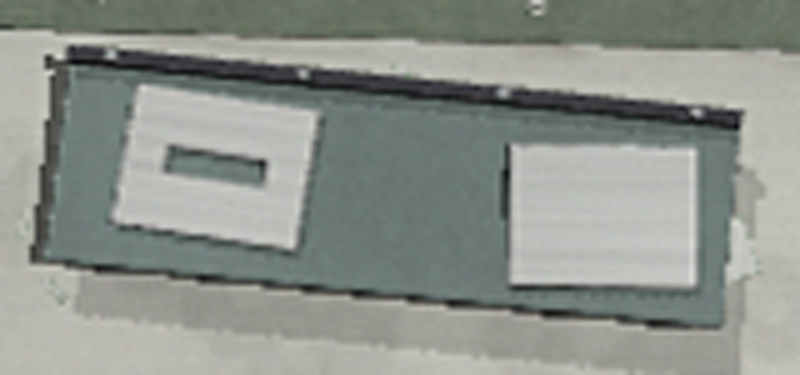

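The crop confirms the choice. The aluminium plate with the slot is at crop (215,167), on the left half and turned a few degrees from the ledge. The plain plate is at crop (602,215). Next I measure both plates and the ledge.

```bash
cat >> h.py <<'E'
def plates(p,lo=175,roi=None):
    """bright low-saturation blobs -> list of (contour, area)"""
    hsv=cv2.cvtColor(p,cv2.COLOR_RGB2HSV); m=((hsv[...,2]>lo)&(hsv[...,1]<40)).astype(np.uint8)
    if roi is not None: k=np.zeros_like(m); cv2.fillPoly(k,[np.array(roi,np.int32)],1); m&=k
    cs=cv2.findContours(m,cv2.RETR_EXTERNAL,cv2.CHAIN_APPROX_NONE)[0]
    return [x.reshape(-1,2) for x in cs if cv2.contourArea(x)>250]
def rect(c,uv,z):
    w=on_z(c,uv,z)[:,:2]; (cx,cy),(a,b),t=cv2.minAreaRect((w*1000).astype(np.float32))
    return np.round([cx,cy,a,b,t],1)
E
python3 - <<'E'
from h import *
T=[(231,204),(366,216),(363,253),(228,240)]; S=[(258,183),(370,239),(335,270),(224,204)]
for n,roi in(('top',T),('scene',S)):
    p=np.load(n+'1.npz')['p'];c=imaging.camera_info(n)
    hsv=cv2.cvtColor(p,cv2.COLOR_RGB2HSV)
    for lo in(130,160):
        for k in plates(p,lo,roi):print(n,lo,rect(c,k,.053),k.mean(0).round(1), [rect(c,k,z)[:2] for z in(.045,.061)])
    print(n,'ledgefront', on_z(c,[(228,242.4),(364.4,255)],.045) if n=='top' else on_z(c,[(222,206),(341,271)],.045))
# ledge teal in top
p=np.load('top1.npz')['p'];c=imaging.camera_info('top');hsv=cv2.cvtColor(p,cv2.COLOR_RGB2HSV)
print('hsv',hsv[235,295],hsv[222,280-20],hsv[215,250],hsv[205,300],hsv[260,300])
m=cv2.inRange(hsv,(80,30,60),(110,120,170));m[:198]=0;m[258:]=0;m[:,:222]=0;m[:,372:]=0
k=max(cv2.findContours(m,0,1)[0],key=cv2.contourArea).reshape(-1,2)
print('ledge teal',rect(c,k,.045),cv2.boxPoints(cv2.minAreaRect((on_z(c,k,.045)[:,:2]*1000).astype(np.float32))).round(1).tolist())
# strip dark
m=(hsv[...,2]<60).astype(np.uint8);m[:196]=0;m[218:]=0;m[:,:233]=0;m[:,:]*=1;m[:,366:]=0
v,u=np.nonzero(m);w=on_z(c,np.c_[u,v],.052)
o=np.polyfit(w[:,1],w[:,0],1);print('strip centre x=%.4f*y+%.4f'%tuple(o))
E
```

```text
top 130 [ 514.9 -126.1   94.3  119.1    0.9] [340.2 232.5] [array([ 516.4, -126.4]), array([ 513.4, -125.9])]
top 130 [540.3 124.8 124.   95.2  82. ] [262.8 222.6] [array([542. , 125.8]), array([538.7, 123.9])]
top 160 [ 514.5 -125.1   88.   115.8    1.6] [340.  232.6] [array([ 516. , -125.3]), array([ 513. , -124.8])]
top 160 [539.4 124.6 117.5  90.9  82.7] [262.9 222.9] [array([541. , 125.6]), array([537.7, 123.6])]
top ledgefront [[ 0.47353617  0.23440071  0.045     ]
 [ 0.44486084 -0.20467649  0.045     ]]
scene 130 [ 513.7 -124.6   92.   121.2    1. ] [330.2 241. ] [array([ 520.5, -120.2]), array([ 506.9, -129. ])]
scene 130 [539.1 125.8 121.8  91.4  83.2] [262.3 202.8] [array([546.1, 132.2]), array([532. , 119.5])]
scene 160 [ 513.1 -125.5   86.   114.1    1. ] [330.6 241.2] [array([ 519.9, -121.2]), array([ 506.3, -129.9])]
scene 160 [538.1 124.5 111.6  83.9  83.3] [261.9 202.8] [array([545.1, 130.9]), array([531. , 118.2])]
scene ledgefront [[ 0.47117034  0.22157773  0.045     ]
 [ 0.44255968 -0.20318759  0.045     ]]
hsv [ 80  26 116] [ 84  27 130] [ 45   3 191] [  0   2 105] [ 34  11 190]
ledge teal [484.4  67.3  31.9  37.5  43.5] [[460.0, 69.9000015258789], [485.79998779296875, 42.79999923706055], [508.8999938964844, 64.69999694824219], [483.1000061035156, 91.9000015258789]]
strip centre x=0.0711*y+0.5923
```

```bash
cat >> h.py <<'E'
th=-0.0665; O=np.array([.529,.0103]); LX=np.array([np.cos(th),np.sin(th)]); LY=np.array([-LX[1],LX[0]])
def L2w(x,y): return O+x/1000*LX+y/1000*LY
def w2L(p): q=np.asarray(p)[:2]-O; return np.round([q@LX*1000,q@LY*1000],1)
E
python3 - <<'E'
from h import *
o=manip.get_obs(); R=cv2.Rodrigues(o['orientation'])[0]; print(R.round(3)); t=o['eef_pos']
print('toolx yaw',np.arctan2(R[1,0],R[0,0]),'LY yaw',np.arctan2(LY[1],LY[0]))
print('plate L',w2L([.5397,.1249]),'plain',w2L([.514,-.1255]))
w=L2w(-62,115); print('front pt',w,'delta cm',(w-t[:2])*100)
E
```

```text
[[ 0.453 -0.001 -0.892]
 [ 0.892 -0.001  0.453]
 [-0.001 -1.    -0.   ]]
toolx yaw 1.1009228383163254 LY yaw 1.5042963267948966
plate L [  3.1 115.1] plain [  -5.9 -136.5]
front pt [0.4747789  0.12916578] delta cm [ 19.20062046 -42.76986483]
```

>>> arm_command:
  xyz:
    - [2.4, -5.35, 0]
    - [2.4, -5.35, 0]
    - [2.4, -5.35, 0]
    - [2.4, -5.35, 0]
    - [2.4, -5.35, 0]
    - [2.4, -5.35, 0]
    - [2.4, -5.35, 0]
    - [2.4, -5.35, 0]
    - [0, 0, -4]
    - [0, 0, -4]
    - [0, 0, 0]
    - [0, 0, 0]
  spin: [0.05, 0.05, 0.05, 0.05, 0.05, 0.05, 0.05, 0.053, 0, 0, 0, 0]
  jaw: [50, 50, 50, 50, 50, 50, 50, 50, 50, 50, 50, 50]

```text
time: 1.6
eef_pos: [0.4755, 0.1296, 0.1524]
orientation: [-1.24, -1.161, 1.159]
ft_force: [-0.3, -0.1, -0.3]
opening: 0.498
```

>>> arm_command:
  xyz:
    - [-0.4, 0, -4]
    - [0, 0, -4]
    - [0, 0, -1.5]
    - [0, 0, -0.7]
    - [0, 0, 0]
    - [0, 0, 0]
  spin: [0, 0, 0, 0, 0, 0]
  jaw: [50, 50, 50, 50, 50, 50]

```text
time: 2.35
eef_pos: [0.4718, 0.1296, 0.0504]
orientation: [-1.241, -1.161, 1.158]
ft_force: [0.3, -0.1, -0.4]
opening: 0.5
```

Run:
```python
from h import *
o=manip.get_obs(); print(o['eef_pos'],o['ft_force'])
p,d,c=grab('scene'); save(cv2.resize(p[160:290,200:380],None,fx=4,fy=4,interpolation=cv2.INTER_CUBIC),'s2.png')
```

```text
[0.47183858 0.12958267 0.05042056] [ 0.26106463 -0.09205728 -0.40912902]
```

View pics/s2.png

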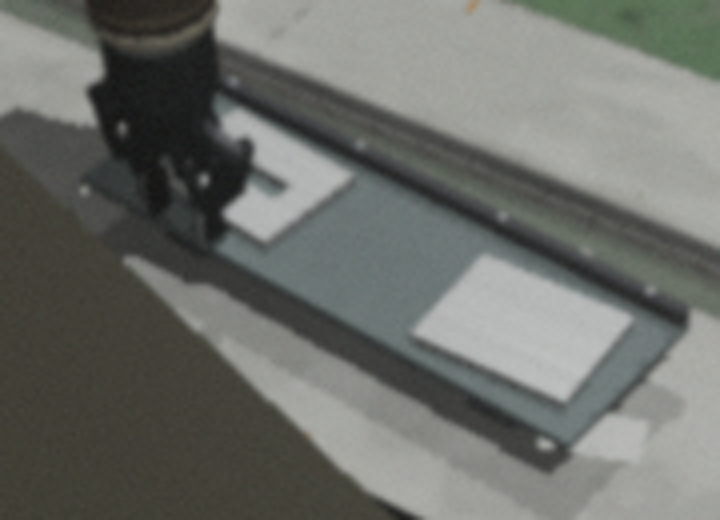

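The fingers at crop (155,200) and (210,240) stand over the ledge, just in front of the plate's front edge. I'll lower them until they nearly touch.

>>> arm_command:
  xyz:
    - [0, 0, -0.3]
    - [0, 0, -0.2]
    - [0, 0, -0.1]
    - [0, 0, 0]
  spin: [0, 0, 0, 0]
  jaw: [50, 50, 50, 50]

```text
time: 2.9
eef_pos: [0.4709, 0.1292, 0.0433]
orientation: [-1.24, -1.16, 1.16]
ft_force: [-0.6, -0.7, 0.2]
opening: 0.5
```

>>> arm_command:
  xyz:
    - [0.2, -0.01, 0]
    - [0.2, -0.01, 0]
    - [0.2, -0.01, 0]
    - [0.2, -0.02, 0]
    - [0.2, -0.01, 0]
    - [0.2, -0.01, 0]
    - [0.2, -0.02, 0]
    - [0.2, -0.01, 0]
    - [0, 0, 0]
  spin: [0, 0, 0, 0, 0, 0, 0, 0, 0]
  jaw: [50, 50, 50, 50, 50, 50, 50, 50, 50]

```text
time: 4.03
eef_pos: [0.484, 0.1284, 0.0432]
orientation: [-1.236, -1.156, 1.163]
ft_force: [-9.5, 0.8, 12.3]
opening: 0.499
```

Run:
```python
from h import *
o=manip.get_obs(); print(o['eef_pos'],o['ft_force'],o['moment'])
p,d,c=grab('scene'); a=cv2.resize(p[170:240,210:300],None,fx=4.4,fy=4.4,interpolation=cv2.INTER_CUBIC)
q,d,c2=grab('top'); b=cv2.resize(q[195:265,220:310],None,fx=4.4,fy=4.4,interpolation=cv2.INTER_CUBIC)
save(np.hstack([a,b]),'s3.png')
```

```text
[0.48399958 0.12840441 0.04320754] [-9.50892316  0.79612134 12.30686219] [ 0.21675528  2.07197692 -0.01478567]
```

View pics/s3.png

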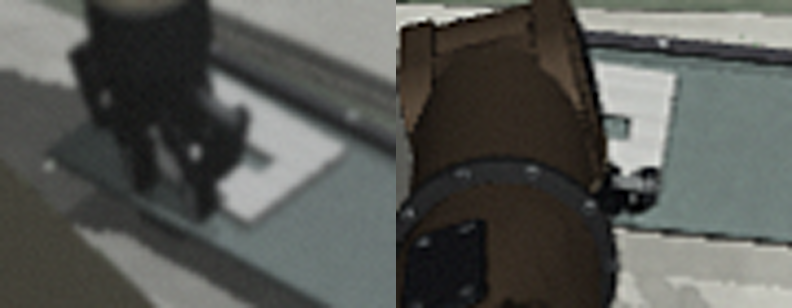

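The plate has hardly moved, and there's an upward force of 12 N. The half-open tips probably sit too high and ride against the plate's top edge. I'll back off and lower until they touch the ledge, to find the true tip height.

>>> arm_command:
  xyz:
    - [-0.5, 0.03, 0]
    - [-0.6, 0.04, 0]
    - [-0.5, 0.03, 0]
    - [0, 0, 0]
    - [0, 0, -0.1]
    - [0, 0, -0.1]
    - [0, 0, -0.1]
    - [0, 0, 0]
  spin: [0, 0, 0, 0, 0, 0, 0, 0]
  jaw: [50, 50, 50, 50, 50, 50, 50, 50]

```text
time: 5.12
eef_pos: [0.471, 0.1294, 0.0428]
orientation: [-1.24, -1.16, 1.159]
ft_force: [-13.1, -3.4, 45.2]
opening: 0.501
```

The tips touch the ledge at TCP z ≈ 0.043, so the force came from the ledge, not from riding on the plate. I'll raise about 2 mm clear of it and push again.

>>> arm_command:
  xyz:
    - [0, 0, 0.3]
    - [0, 0, 0.25]
    - [0, 0, 0]
    - [0, 0, 0]
  spin: [0, 0, 0, 0]
  jaw: [50, 50, 50, 50]

```text
time: 5.62
eef_pos: [0.4709, 0.1293, 0.0456]
orientation: [-1.24, -1.159, 1.16]
ft_force: [0.1, 0.5, -0.4]
opening: 0.5
```

>>> arm_command:
  xyz:
    - [0.3, -0.02, 0]
    - [0.3, -0.02, 0]
    - [0.2, -0.01, 0]
    - [0.2, -0.02, 0]
    - [0.2, -0.01, 0]
    - [0.2, -0.01, 0]
    - [0.2, -0.02, 0]
    - [0.2, -0.01, 0]
    - [0, 0, 0]
    - [0, 0, 0]
  spin: [0, 0, 0, 0, 0, 0, 0, 0, 0, 0]
  jaw: [50, 50, 50, 50, 50, 50, 50, 50, 50, 50]

```text
time: 6.88
eef_pos: [0.4891, 0.128, 0.0458]
orientation: [-1.24, -1.16, 1.16]
ft_force: [-0.7, -0.4, -0.2]
opening: 0.499
```

Run:
```python
from h import *
o=manip.get_obs(); print(w2L(o['eef_pos']),o['ft_force'])
q,d,c=grab('top'); save(q,'t4.png')
for k in plates(q,130,[(231,204),(366,216),(363,253),(228,240)]): print(rect(c,k,.053), on_z(c,[k[np.argmax(k[:,0]-k[:,1])]],.053))
p,d,c=grab('scene')
a=cv2.resize(p[170:240,210:300],None,fx=4.4,fy=4.4,interpolation=cv2.INTER_CUBIC); b=cv2.resize(q[195:265,220:310],None,fx=4.4,fy=4.4,interpolation=cv2.INTER_CUBIC)
save(np.hstack([a,b]),'s4.png')
```

```text
[-47.6 114.8] [-0.65463741 -0.36527963 -0.22104671]
[ 515.1 -125.1   94.8  121.2    0.9] [[ 0.56019922 -0.1849615   0.053     ]]
[545.2  93.9  58.7  87.   84.4] [[0.58306451 0.06068231 0.053     ]]
```

View pics/s4.png

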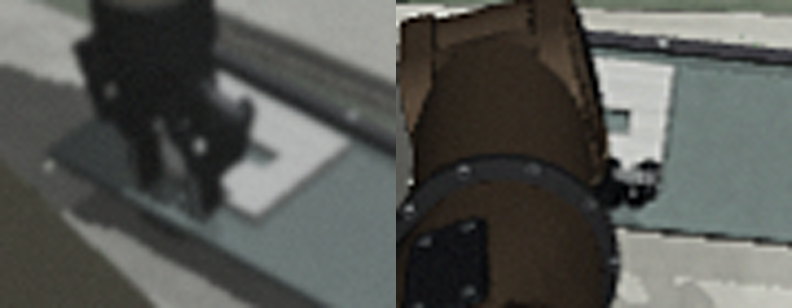

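The plate is moving with the fingertips. Its front corner at left-panel (258,217) has shifted back, and its angle has gone from 82.7° to 84.4°. I'll keep pushing until it meets the strip.

>>> arm_command:
  xyz:
    - [0.2, -0.01, 0]
    - [0.2, -0.02, 0]
    - [0.1, -0.01, 0]
    - [0, 0, 0]
    - [0, 0, 0]
  spin: [0, 0, 0, 0, 0]
  jaw: [50, 50, 50, 50, 50]

```text
time: 7.6
eef_pos: [0.4942, 0.1277, 0.0459]
orientation: [-1.24, -1.16, 1.159]
ft_force: [-0.8, 0.6, -0.2]
opening: 0.497
```

>>> arm_command:
  xyz:
    - [0.1, -0.01, 0]
    - [0.1, 0, 0]
    - [0.1, -0.01, 0]
    - [0, 0, 0]
  spin: [0, 0, 0, 0]
  jaw: [50, 50, 50, 50]

```text
time: 8.1
eef_pos: [0.4971, 0.1275, 0.0458]
orientation: [-1.24, -1.16, 1.16]
ft_force: [-1.6, -0.0, 1.2]
opening: 0.501
```

>>> arm_command:
  xyz:
    - [0.1, -0.01, 0]
    - [0.1, 0, 0]
    - [0, 0, 0]
  spin: [0, 0, 0]
  jaw: [50, 50, 50]

```text
time: 8.48
eef_pos: [0.4979, 0.1274, 0.0457]
orientation: [-1.239, -1.158, 1.161]
ft_force: [-6.7, 0.5, 4.6]
opening: 0.501
```

The plate is against the strip: the force rose and the motion stopped. Next I back off, lift, turn 90° and go to the plate's inner end.

>>> arm_command:
  xyz:
    - [-0.5, 0.03, 0]
    - [-0.5, 0.03, 0]
    - [0, 0, 3]
    - [0, 0, 3]
    - [0.5, -1, 0]
    - [0.5, -1, 0]
    - [0.5, -1, 0]
    - [0.5, -1, 0]
    - [0.7, -1, 0]
    - [0.7, -1, 0]
    - [0.7, -1.2, 0]
    - [0.7, -1.3, 0]
  spin: [0, 0, 0, 0, -0.17, -0.17, -0.17, -0.17, -0.17, -0.17, -0.17, -0.17]
  jaw: [50, 50, 50, 50, 50, 50, 50, 50, 50, 50, 50, 50]

```text
time: 9.98
eef_pos: [0.5374, 0.0427, 0.1059]
orientation: [-1.568, -0.11, 0.108]
ft_force: [-0.1, 0.8, -0.1]
opening: 0.498
```

>>> arm_command:
  xyz:
    - [0, 0, 0]
    - [0, 0, 0]
    - [0, 0, 0]
  spin: [-0.17, -0.04, 0]
  jaw: [50, 50, 50]

```text
time: 10.35
eef_pos: [0.5369, 0.0433, 0.1058]
orientation: [-1.57, 0.049, -0.05]
ft_force: [-0.4, -0.0, 0.4]
opening: 0.499
```

Run:
```python
from h import *
o=manip.get_obs(); R=cv2.Rodrigues(o['orientation'])[0];print(o['eef_pos'],w2L(o['eef_pos']),'yaw err',np.arctan2(R[1,0],R[0,0])-th,o['joints'].round(2))
q,d,c=grab('top');np.savez('t5.npz',p=q)
for k in plates(q,130,[(222,204),(366,216),(363,253),(222,240)]): r=rect(c,k,.053);print(r,w2L(r[:2]/1000), w2L(on_z(c,[k[np.argmax(k[:,0]-k[:,1])]],.053)[0]),w2L(on_z(c,[k[np.argmax(k.sum(1))]],.053)[0]))
save(cv2.resize(q[190:265,220:380],None,fx=5,fy=5,interpolation=cv2.INTER_CUBIC),'s5.png')
```

```text
[0.53690874 0.04327485 0.10579188] [ 5.7 33.4] yaw err 0.0036023400437434766 [-0.58  0.48  0.56  1.96 -0.35  0.8   0.11]
[ 516.7 -125.    98.1  121.2    0.9] [  -3.3 -135.8] [  47.4 -192.5] [ -47.1 -197.1]
```

View pics/s5.png

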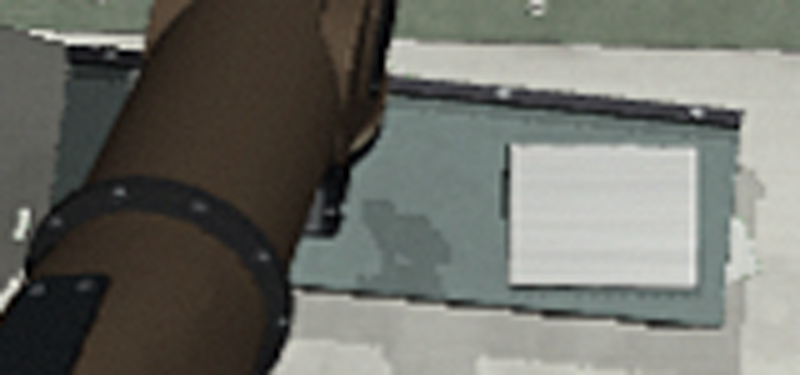

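The top view is hidden by the arm, and the plain plate at crop (602,215) is unmoved. The tool stands behind the plate's inner end, so I'll descend and push toward +y.

>>> arm_command:
  xyz:
    - [0, 0, -2.5]
    - [0, 0, -2]
    - [0, 0, -1]
    - [0, 0, -0.5]
    - [0, 0, 0]
    - [0, 0, 0]
  spin: [0, 0, 0, 0, 0, 0]
  jaw: [50, 50, 50, 50, 50, 50]

```text
time: 11.15
eef_pos: [0.5374, 0.043, 0.0464]
orientation: [-1.57, 0.051, -0.052]
ft_force: [1.0, 0.2, -0.5]
opening: 0.506
```

>>> arm_command:
  xyz:
    - [0.02, 0.3, 0]
    - [0.02, 0.3, 0]
    - [0.02, 0.3, 0]
    - [0.02, 0.3, 0]
    - [0.02, 0.3, 0]
    - [0.02, 0.3, 0]
    - [0.02, 0.3, 0]
    - [0.02, 0.3, 0]
    - [0.02, 0.3, 0]
    - [0.02, 0.3, 0]
    - [0.02, 0.3, 0]
    - [0.02, 0.3, 0]
  spin: [0, 0, 0, 0, 0, 0, 0, 0, 0, 0, 0, 0]
  jaw: [50, 50, 50, 50, 50, 50, 50, 50, 50, 50, 50, 50]

```text
time: 12.65
eef_pos: [0.5394, 0.0792, 0.0458]
orientation: [-1.57, 0.052, -0.052]
ft_force: [0.1, -1.6, 1.1]
opening: 0.506
```

>>> arm_command:
  xyz:
    - [0.02, 0.3, 0]
    - [0.02, 0.3, 0]
    - [0.02, 0.3, 0]
    - [0.02, 0.3, 0]
    - [0.02, 0.3, 0]
    - [0.02, 0.3, 0]
    - [0.02, 0.3, 0]
    - [0.02, 0.3, 0]
    - [0, 0, 0]
  spin: [0, 0, 0, 0, 0, 0, 0, 0, 0]
  jaw: [50, 50, 50, 50, 50, 50, 50, 50, 50]

```text
time: 13.78
eef_pos: [0.541, 0.1036, 0.0458]
orientation: [-1.57, 0.051, -0.051]
ft_force: [-0.2, 0.2, -0.6]
opening: 0.499
```

Run:
```python
from h import *
o=manip.get_obs(); print(o['eef_pos'],w2L(o['eef_pos']),o['ft_force'])
p,d,c=grab('scene')
save(cv2.resize(p[160:290,200:380],None,fx=4,fy=4,interpolation=cv2.INTER_CUBIC),'s6.png')
```

```text
[0.54101794 0.10361263 0.04582728] [ 5.8 93.9] [-0.21327261  0.24572733 -0.5661504 ]
```

View pics/s6.png

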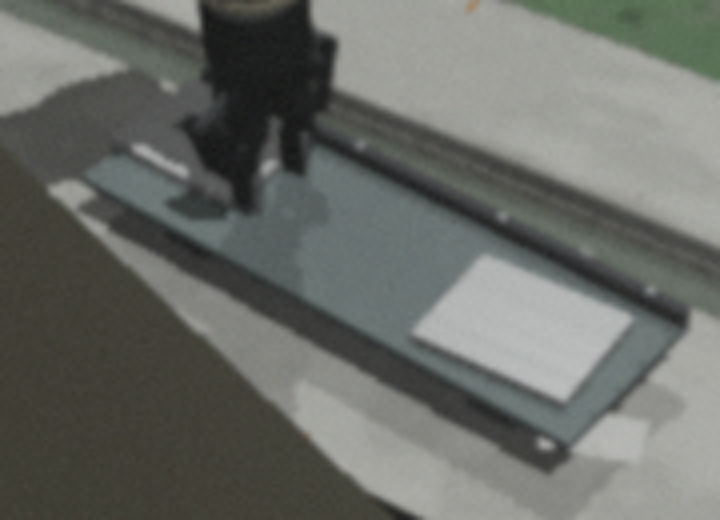

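The plate at crop (170,170) is sliding along the strip ahead of both tips, and the plain plate is untouched. I'll push on to about 130 mm ledge y, then back off and look.

>>> arm_command:
  xyz:
    - [0.02, 0.3, 0]
    - [0.02, 0.3, 0]
    - [0.02, 0.3, 0]
    - [0.02, 0.3, 0]
    - [0.02, 0.3, 0]
    - [0.02, 0.3, 0]
    - [0.02, 0.3, 0]
    - [0.02, 0.3, 0]
    - [0.02, 0.3, 0]
    - [0.02, 0.3, 0]
    - [0.02, 0.3, 0]
    - [0.02, 0.2, 0]
  spin: [0, 0, 0, 0, 0, 0, 0, 0, 0, 0, 0, 0]
  jaw: [50, 50, 50, 50, 50, 50, 50, 50, 50, 50, 50, 50]

```text
time: 15.32
eef_pos: [0.5434, 0.1382, 0.0458]
orientation: [-1.57, 0.052, -0.052]
ft_force: [0.7, -1.7, 0.7]
opening: 0.503
```

>>> arm_command:
  xyz:
    - [0, 0, 0]
    - [0, -0.7, 0]
    - [0, -0.8, 0]
    - [0, 0, 4]
    - [0, -2, 5]
    - [0, -5, 3]
    - [0, -5.5, 3]
    - [0, -5.5, 0]
    - [0, -5.5, 0]
    - [0, -5.5, 0]
    - [0, 0, 0]
  spin: [0, 0, 0, 0, 0, 0, 0, 0, 0, 0, 0]
  jaw: [50, 50, 50, 50, 50, 50, 50, 50, 50, 50, 50]

```text
time: 16.7
eef_pos: [0.5418, -0.1734, 0.1963]
orientation: [-1.573, 0.058, -0.06]
ft_force: [-0.2, 0.6, -0.7]
opening: 0.497
```

Run:
```python
from h import *
o=manip.get_obs(); print(o['eef_pos'],w2L(o['eef_pos']),o['ft_force'])
for n in('top','scene'):
    p,d,c=grab(n);np.savez(n+'7.npz',p=p)
    if n=='top':q=p
for n in('scene','top'):
    c=imaging.camera_info(n);p=np.load(n+'7.npz')['p']
    for k in plates(p,130,None):
        r=rect(c,k,.053)
        if max(r[2:4])<140: print(n,r,w2L(r[:2]/1000))
a=cv2.resize(p[0:0+1,0:1],(1,1))
s=np.load('scene7.npz')['p']
save(np.hstack([cv2.resize(s[170:250,200:290],None,fx=4.4,fy=4.4,interpolation=2),cv2.resize(q[190:270,210:300],None,fx=4.4,fy=4.4,interpolation=2)]),'s7.png')
```

```text
[ 0.54177948 -0.17338363  0.19630369] [  25.  -182.4] [-0.17425179  0.55951084 -0.72722848]
scene [ 513.9 -125.1   94.1  122.5    0.9] [  -6.1 -136.1]
scene [ 833.1 -502.5   85.    84.6   47.4] [ 337.5 -491.5]
```

View pics/s7.png

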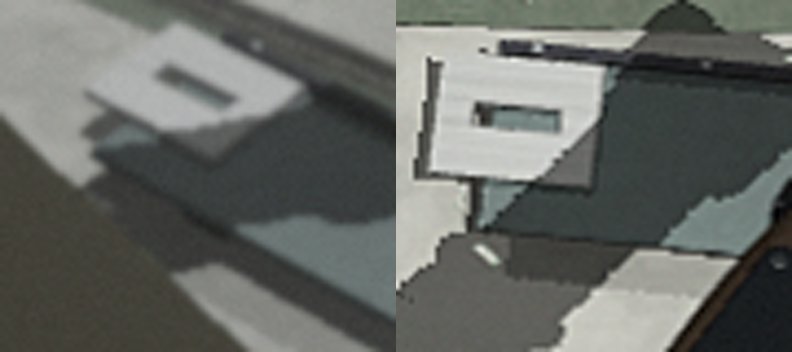

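The plate lies flat against the strip with its left part past the ledge end. I'll compute its pose from the corners. Right panel: (443,57), (430,178), (592,186), (606,67). Left panel: (172,22), (87,92), (217,160), (310,90).

Run:
```python
from h import *
def rep(n,P,o,z=.053):
    uv=np.array([(o[0]+(x-o[2])/4.4-.4,o[1]+y/4.4-.4) for x,y in P]); c=imaging.camera_info(n)
    W=on_z(c,uv,z); L=np.array([w2L(w) for w in W]); print(n,L.tolist(),'centre',L.mean(0))
    if len(P)==4:
        v=(L[0]-L[3])+(L[1]-L[2]); print(' angle',np.arctan2(-v[0],v[1]))
rep('top',[(443,57),(430,178),(592,186),(606,67)],(210,190,396))
rep('scene',[(172,22),(87,92),(217,160),(310,90)],(200,170,0))
rep('top',[(472,230)],(210,190,396),.045)
```

```text
top [[56.5, 259.8], [-34.7, 257.8], [-29.5, 138.5], [60.0, 138.6]] centre [ 13.075 198.675]
 angle 0.03615886912430568
scene [[58.6, 262.4], [-31.9, 256.1], [-31.4, 136.3], [59.0, 134.4]] centre [ 13.575 197.3  ]
 angle 0.003631945289300013
top [[-68.9, 223.8]] centre [-68.9 223.8]
```

The centre is at ledge (13, 198), so the overhang is about 36–40 mm. The two views disagree on the angle: 0.036 from the top view, 0.004 from the scene view. One more gentle two-finger push on the front edge should square it.

>>> arm_command:
  xyz:
    - [-0.62, 3.77, 0]
    - [-0.62, 3.77, 0]
    - [-0.62, 3.77, 0]
    - [-0.62, 3.77, 0]
    - [-0.62, 3.77, 0]
    - [-0.62, 3.77, 0]
    - [-0.62, 3.77, 0]
    - [-0.62, 3.77, 0]
    - [-0.62, 3.77, 0]
    - [-0.62, 3.77, 0]
    - [0, 0, 0]
    - [0, 0, -4]
  spin: [0.17, 0.17, 0.17, 0.17, 0.17, 0.17, 0.17, 0.17, 0.17, 0.04, 0, 0]
  jaw: [50, 50, 50, 50, 50, 50, 50, 50, 50, 50, 50, 50]

```text
time: 18.3
eef_pos: [0.4827, 0.2121, 0.1575]
orientation: [-1.24, -1.167, 1.157]
ft_force: [0.8, -0.2, -1.0]
opening: 0.499
```

>>> arm_command:
  xyz:
    - [0, 0, -3]
    - [0, 0, 0]
    - [0, 0, 0]
  spin: [0, 0, 0]
  jaw: [50, 50, 50]

```text
time: 18.68
eef_pos: [0.4817, 0.2103, 0.1267]
orientation: [-1.24, -1.161, 1.159]
ft_force: [0.3, 0.1, 0.4]
opening: 0.498
```

Run:
```python
from h import *
o=manip.get_obs(); R=cv2.Rodrigues(o['orientation'])[0];print(o['eef_pos'],w2L(o['eef_pos']),'yaw err',np.arctan2(R[1,0],R[0,0])-th-np.pi/2,o['ft_force'])
```

```text
[0.48173468 0.21033297 0.12674292] [-60.5 196.5] yaw err -0.00031129204295332613 [0.32513432 0.08479139 0.43087186]
```

>>> arm_command:
  xyz:
    - [0, 0, -4]
    - [0, 0, -3]
    - [0, 0, -1.05]
    - [0, 0, 0]
    - [0.4, -0.03, 0]
    - [0.4, -0.03, 0]
    - [0.3, -0.02, 0]
    - [0.3, -0.02, 0]
    - [0.2, -0.01, 0]
    - [0.2, -0.01, 0]
    - [0.2, -0.01, 0]
    - [0, 0, 0]
  spin: [0, 0, 0, 0, 0, 0, 0, 0, 0, 0, 0, 0]
  jaw: [50, 50, 50, 50, 50, 50, 50, 50, 50, 50, 50, 50]

```text
time: 20.18
eef_pos: [0.5015, 0.2088, 0.0452]
orientation: [-1.24, -1.16, 1.16]
ft_force: [-1.1, -0.0, 0.4]
opening: 0.5
```

>>> arm_command:
  xyz:
    - [0.1, -0.01, 0.03]
    - [0.1, 0, 0]
    - [0.1, -0.01, 0]
    - [0, 0, 0]
  spin: [0, 0, 0, 0]
  jaw: [50, 50, 50, 50]

```text
time: 20.68
eef_pos: [0.5037, 0.2087, 0.0455]
orientation: [-1.239, -1.159, 1.161]
ft_force: [-3.2, -0.3, 2.3]
opening: 0.498
```

>>> arm_command:
  xyz:
    - [0.1, -0.01, 0]
    - [0, 0, 0]
  spin: [0, 0]
  jaw: [50, 50]

```text
time: 20.92
eef_pos: [0.5039, 0.2087, 0.0454]
orientation: [-1.238, -1.158, 1.162]
ft_force: [-6.9, 0.7, 5.5]
opening: 0.504
```

>>> arm_command:
  xyz:
    - [-0.7, 0.04, 0]
    - [-1, 0.06, 0]
    - [0, 0, 4]
    - [0, 0, 6]
    - [-2, 0, 6]
    - [-4, 2, 2]
    - [-4, 4, 0]
    - [-4, 5, 0]
    - [-3, 6, 0]
    - [-2, 6, 0]
    - [0, 6, 0]
    - [0, 0, 0]
  spin: [0, 0, 0, 0, 0, 0, 0, 0, 0, 0, 0, 0]
  jaw: [50, 50, 50, 50, 50, 50, 50, 50, 50, 50, 50, 50]

```text
time: 22.42
eef_pos: [0.2995, 0.4978, 0.224]
orientation: [-1.236, -1.164, 1.163]
ft_force: [-0.8, -2.2, 0.2]
opening: 0.499
```

Run:
```python
from h import *
print(manip.get_obs()['eef_pos'])
for n,ctr in(('scene',(243,194)),('top',(238,217))):
    p,d,c=grab(n);np.savez(n+'8.npz',p=p)
    for lo in(175,190,200):
      for k in plates(p,lo):
        r=rect(c,k,.053)
        if max(r[2:4])<150 and abs(r[0]-535)<50 and abs(r[1])<300: print(n,lo,r,w2L(r[:2]/1000),'ang',np.radians((r[4]+45)%90-45)-th)
    if n=='scene':s=p
save(np.hstack([cv2.resize(s[170:250,200:290],None,fx=4.4,fy=4.4,interpolation=2),cv2.resize(p[190:270,210:300],None,fx=4.4,fy=4.4,interpolation=2)]),'s8.png')
```

```text
[0.29947454 0.49780395 0.22398547]
top 190 [ 514.8 -126.2   87.8  112.6    0.9] [  -5.1 -137.1] ang 0.08220796326794895
top 190 [540.2 210.7 115.4  53.1  85.5] [ -2.1 200.7] ang -0.012039816339744824
top 190 [ 529.5 -267.7  116.3  138.    86. ] [  19.  -277.4] ang -0.0033131700797731783
```

View pics/s8.png

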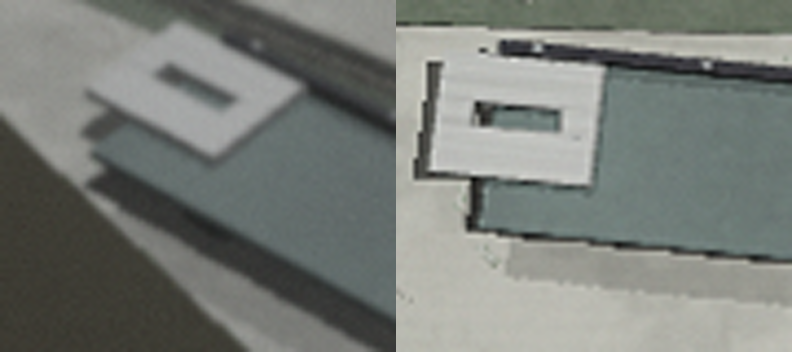

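The final picture shows the plate flat along the strip in both views, overhanging the end by about 37 mm (right panel: plate's left end x≈430, ledge end x≈480). The robot is clear, so I'm handing in.

```bash
python3 -c "
from cell import manip; print(manip.close_job())"
```

```text
the job is handed in; nothing more can be done
None
```

The slotted aluminium plate now lies against the rear strip with about a third of it past the left (+y) end of the ledge. I handed the job in at about 22.5 s of the 56 s allowed. I pushed it only with the half-open fingertips: back against the strip, along the ledge, then back once more to square it.

**Last checks**
- **Overhang:** about 37 mm in the last picture. Before the squaring push, corners in both views put the plate's centre at ledge y 197–199 mm. The ledge end itself read up to 4 mm off, which still leaves it within limits.
- **Against the strip:** before the last push the centre was at ledge x of about 13 mm. That push stopped at about 7 N with the plate on the strip.
- **Angle:** the views disagreed before the squaring push, at 0.036 rad from the top and 0.004 rad from the scene camera. Afterwards I read about 0.025 rad by eye, with a limit of 0.07.
- **Plain plate:** its measured position stayed within about 2 mm. The arm never went near the star knob, carton or tape roll, but I did not measure them again.

**What went wrong:**
- **Ledge contact:** early on I lowered the tips onto the ledge, and the wrist force reached about 45 N. That is under the 120 N wrist limit. The 40 N limit covers only the arm and gripper body, and I took this as fingertip contact.
- **Final measurement:** the automatic outline fit failed on the final pictures, capturing only part of the plate, so I read the last values from the edges by eye.

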